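# Clamp a filter cap in the hinged jig and hold it pinned shut

## Robot

A 7-joint arm with a two-finger parallel gripper is mounted at the origin on the work surface. World frame = base frame: x ahead of the robot, y to its left, z up, the work surface at z = 0. Lengths are in mm, angles in rad, forces in N, time in s.
With the tool pointing down it reaches from about 425 to 875 mm from the base axis. Payload 4.7 kg.
Tool frame: the origin (TCP) lies on the centre line of the jaws, within the pads' length; the fingertips stand 11 mm ahead of it and the grasp point (between the pads) lies 8 mm behind it (bot.tip_extent is the distance from the TCP to the fingertips, in mm); z points along the fingers, y is the line along which they close (so a half turn about z gives the same grasp; the last joint's range is limited). The gripper opens to 85 mm and grips with 20 to 120 N. Pads are 22 mm wide; open, the fingers measure 114 mm over their backs; the gripper's body (76 mm by 85 mm) begins 54 mm behind the grasp point. The pads swing forward as they close: fully open they stand 13 mm farther back than shut.
Start: joints at [1.17, 0.321, -0.07, 1.45, 0.023, 1.371, -0.057], TCP at [261.938, -594.905, 242.349] pointing down, gripper open.
Joint ranges: [-2.86, 2.86], [-0.3, 2.09], [-1.38, 1.24], [0.06, 2.45], [-1.56, 4.7], [0.09, 2.05], [-2.69, 2.69]. Speed limits (rad/s): [2.57, 2.57, 3.14, 3.14, 3.14, 3.14, 3.14].

## Interface

Orientations are given as a rotation vector (axis times angle).
In Python, from workcell import bot gives the robot as it stands. Calls block until the motion is done:
- bot.move_to(position, orientation): joint-space move of the TCP to a pose.
- bot.servo_line(position, v=150, orientation=None, max_force=None): straight line of the TCP; orientation=None keeps the orientation; v is the mean speed in mm/s. With max_force (N) it stops when the force on the tool has changed by that much, and returns True; else False.
- bot.goto_joints(angles): joint-space move.
- bot.command_gripper(opening, effort=None): opening from 0.0 (shut) to 1.0 (fully open); effort is the grip in N (None keeps the last); returns when the fingers have stopped.
- bot.sleep(seconds).
- bot.inverse_kinematics(position, orientation): joint angles nearest the present ones, or None.
- bot.capture(name): name is "side" or "top" or "wrist"; returns a dict with "pixels" (420x560x3 uint8, blue, green, red), "camera_matrix" (3x3 intrinsics, pixels), "R" (3x3) and "t" (3): a world point X has camera coordinates R X + t; the wrist camera has in their place "mount" (4x4, takes a point from camera to tool coordinates, whose origin is the TCP and whose axes are the flange's). Camera axes: x right, y down, z forward; pixel columns grow to the right and rows downward; lengths in mm; the calibration is good to about 2 mm. The wrist camera is an equidistant fisheye: a pixel r from the principal point sees the ray r / f radians off the axis. A picture is of the moment at which its call begins: read the wrist's pose just before it. There is no depth.
A pose or a line that the arm cannot do raises bot.MotionError and nothing moves.
- bot.job_done(): hands the job in; it is judged then, once.
Trained networks look in a picture, given as the dict that the camera call returned (one of the last four; its "shot" number tells which), for a name from the list of things; names that differ only in an ending like _2 or _b are one class to them, and where a whole thing is asked for, a point or a joint stands for the part that bears it (a point fixed in the world has none). Each returns a list of dicts, best first, with "conf" (0 to 1); they miss things now and then, are a little off and sometimes report something else, mostly with a low value. They report only what shows in the picture. A call takes as long as a camera call. They do not tell look-alikes from the thing itself.
- bot.outline_of(picture, thing): "mask" (420x560 bool, what is visible of it) and "bbox" ([left, top, width, height] in pixels, round what is visible of it).
- bot.place_of(picture, thing): "at" ([row, column] in pixels: a listed point, or the origin of a listed thing).
Readings, each from a call of its own:
- bot.read_time(): time.
- bot.read_qpos(): joint angles.
- bot.read_qvel(): joint speeds.
- bot.read_joint_efforts(): joint torques, N m.
- bot.read_ee_pos(): TCP position.
- bot.read_tcp_rot(): TCP orientation.
- bot.read_ft_force(): force on the tool from outside, world axes, zero at the start.
- bot.read_ft_torque(): the same for the moment, N m.
- bot.read_width(): opening from 0.0 (shut) to 1.0 (fully open).
- bot.read_grasp_force(): force on a finger pad.
Only numpy, scipy, OpenCV 4.12 (cv2) and the standard library are available. Lean on these libraries where they do the work, as an engineer would, in place of code of your own. Each camera call takes 0.05 s, during which the arm holds its last target. There are 200 camera calls.

## Task

Take the flanged white cap that lies flange down (not its twin lying flange up) and set it flange down in the round pocket of the hinged jig, then swing the jig's lid over onto it. Take the steel pin from its stand, push it down through the lid's small hole into the hole in the base until its collar sits on the lid, and keep pressing down so that the lid is held fully shut against its spring: finish like that, still gripping the pin and pressing, without letting go. Leave everything else on the bench where it is.

Things in the scene. Friction and masses are not known exactly. Their poses are not given: they have to be found in the camera images.
- jig: Aluminium clamshell jig fixed to the bench: base 120 (x) x 190 (y) x 30 mm high, origin at the centre of its underside, z up. The lid is hinged along its +y side; the round pocket is near the middle, the pin hole near the -y side.
- pocket (a point): Centre of the pocket (74 mm across) at the base's top face, 30 mm above the bench. In it a sprung pad, top 26 mm above the bench, with a tapered stub 28 mm wide and 10 mm tall that enters the hollow of a cap lying flange down. A cap on the pad stands 4 mm too high for the lid to shut; the pad yields (2 N at first, 14 N when 4 mm down).
- base_hole (a point): Centre of the mouth of the pin hole in the base's top face, 30 mm above the bench (60 mm to -y of the jig's origin). Hole 13 mm across, 22 mm deep, vertical.
- lid_hinge (a point): Middle of the hinge axis, 34 mm above the bench (85 mm to +y of the jig's origin); the axis runs along the jig's x.
- lid (a joint): Lid angle in rad: 0 fully shut (level, top face 38 mm above the bench), 1.57 upright; starts leaning back at 1.75 to 1.95, stop 2.05. Slightly stiff, damped hinge; pushed well past upright it falls by its own weight and rests on a seated cap ajar at about 0.07 (pin hole 10 mm high). About 6 N down at the hole shuts it to 0.
- lid_edge (a point): Middle of the lid's free edge, at half its thickness. The lid is an aluminium plate 100 mm wide (along the jig's x), 170 mm from hinge axis to free edge, 8 mm thick, 0.3 kg, with a 58 mm window over the pocket and a 14 mm pin hole centred 145 mm from the hinge axis, over the base's hole when shut.
- cap_center (a point): The cap to use: white plastic top-hat shape lying flange down, 34 mm high; flange 70 mm across, 8 mm thick, at the bottom; round crown 40 mm across above it (grasp this); 33 mm hollow below; about 45 g. Point on its axis, 17 mm up; z points from flange to crown. Seated in the pocket it is 43 mm above the bench, 39 mm with the lid shut.
- spare_center (a point): The twin cap, same shape, lying upside down (flange and hollow up) on its crown; leave it alone. Point half-way up on its axis.
- pin_knob (a point): Centre of the knob of the steel pin, which stands upright in its stand: round knob 18 mm across, 40 mm tall (grip this); below it a collar 28 mm across, 4 mm thick; then the shank. Point is 20 mm above the collar's top, 52 mm above the tip. At the start it is 58 mm above the bench; pinned with the lid shut, 62 mm.
- stand: Grey plastic block, 50 x 50 x 34 mm, fixed, with a 14 mm hole in which the pin stands. Origin at the centre of its underside.
- sample_jar: Bystander: small open glass jar, 52 mm across, 50 mm high; origin at its underside.
- tape: Bystander: paper ring, 84 mm across, 24 mm high; origin at its underside.
- screwdriver: Bystander: screwdriver lying down, 190 mm long.
- spoon: Bystander: spoon lying down, 180 mm long.
- alcohol: Bystander: clear bottle, 66 mm across, 170 mm high; origin at its underside.
- pin: The same pin: origin at the tip of its shank, z up the pin. Shank 10 mm across, 28 mm long, tip tapered over 5 mm; 72 mm overall, about 70 g.
Not all that is in view belongs to the job. Leave any blue or green look-alike of the part that bears cap_center alone.

How it is judged (in metres and radians):
On the way, in this order (a step that is already met when the one before it is completed fails the run):
1. the cap sits flange down in the pocket while the lid is still open (horizontal distance between cap_center and pocket below 0.005 m and angle between cap_center's own z axis and vertical below 0.12 rad and z of cap_center in the frame of jig below 0.0465 m and value of joint lid above 0.6 rad), for 0.2 s.
2. the lid is swung over onto the seated cap (horizontal distance between cap_center and pocket below 0.005 m and angle between cap_center's own z axis and vertical below 0.12 rad and z of cap_center in the frame of jig below 0.0465 m and value of joint lid below 0.12 rad), for 0.2 s.
3. the pin is through the lid into the base and the lid is pressed shut (horizontal distance between cap_center and pocket below 0.005 m and angle between cap_center's own z axis and vertical below 0.12 rad and z of cap_center in the frame of jig below 0.0465 m and z of pin in the frame of jig below 0.0135 m and horizontal distance between pin and base_hole below 0.004 m and angle between the z axis of pin and the z axis of jig, either way round below 0.12 rad and value of joint lid below 0.02 rad), for 0.2 s.
At the end, for the whole second after the job is handed in: Cap flange down in the pocket (5 mm, 0.12 rad), on its pad; lid shut (under 0.02 rad); pin upright (0.12 rad) through the lid, 16.5 mm or more into the base hole, tip within 4 mm of its axis; pin bearing on the jig with over 2 N and held by the fingers with over 2 N (all of step 3 and contact force between pin and jig above 2 N and contact force between the fingers and pin above 2 N); the arm keeps its last pose, push and grip.
It fails at once if a bystander (twin cap, jar, tape ring, screwdriver, spoon, bottle) is moved more than 40 mm (distance of any of spare_center, sample_jar, tape, screwdriver, spoon, alcohol from where it was at the start of the episode above 0.04 m).
It also fails if it takes over 64 s, if anything falls off the work surface, if the arm or the gripper's body presses on something with over 40 N, if the wrist force passes 120 N, or if a joint passes its speed limit or range.

## Working session

There is one attempt and no reset: what is moved stays moved. The work goes in short steps, each a Python script; the robot and the scene stay as the last script left them, time stands still between calls to the robot, and variables do not carry over. Pictures are saved under pics/ and viewed, at most 13 in all, crops included, and the job is handed in when it is done.

```bash
mkdir -p pics; ls; cat > h.py <<'E'
import numpy as np, cv2
from workcell import bot
from scipy.spatial.transform import Rotation as Ro
def ray(p,px):
    r,c=px; K=np.array(p["camera_matrix"]); R=np.array(p["R"]); t=np.array(p["t"])
    d=R.T@np.linalg.inv(K)@np.array([c,r,1.]); return -R.T@t,d
def at_z(p,px,z):
    o,d=ray(p,px); return o+d*(z-o[2])/d[2]
def wrist_at_z(p,px,z,pos,rot):
    K=np.array(p["camera_matrix"]); M=np.array(p["mount"]); r,c=px
    x=(c-K[0,2])/K[0,0]; y=(r-K[1,2])/K[1,1]; th=np.hypot(x,y)
    d=np.array([x/th*np.sin(th),y/th*np.sin(th),np.cos(th)]) if th>1e-9 else np.array([0,0,1.])
    Rt=Ro.from_rotvec(rot).as_matrix()
    d=Rt@M[:3,:3]@d; o=np.array(pos)+Rt@M[:3,3]; return o+d*(z-o[2])/d[2]
def down(yaw): # tool z down, tool y at angle yaw+90deg mirrored
    return (Ro.from_euler('z',yaw)*Ro.from_euler('x',np.pi)).as_rotvec()
E
python3 - <<'E'
from h import *
print(bot.read_tcp_rot(),bot.read_ee_pos())
for n in("top","side"):
    p=bot.capture(n); cv2.imwrite(f"pics/{n}0.png",p["pixels"])
    print(n,-np.array(p["R"]).T@p["t"])
    for th,z in dict(jig=0,pocket=30,base_hole=30,lid_hinge=34,lid_edge=150,cap_center=17,spare_center=17,pin_knob=58,stand=0,sample_jar=0,tape=0,screwdriver=10,spoon=5,alcohol=0).items():
        for d in bot.place_of(p,th)[:3]:
            print(th,round(d["conf"],2),np.round(d["at"]),at_z(p,d["at"],z).round(0)[:2])
E
```

```text
pics
[-3.07239285e+00 -6.46494223e-01  7.96650189e-04] [ 261.6592403  -594.42414841  241.19061754]
top [ 440.99283979  -22.34253762 1138.48980552]
jig 0.56 [210. 219.] [538. 116.]
pocket 0.73 [204. 211.] [548. 133.]
base_hole 0.72 [207. 238.] [541.  66.]
base_hole 0.4 [226. 116.] [494. 367.]
base_hole 0.16 [166. 358.] [ 646. -238.]
lid_hinge 0.65 [200. 182.] [559. 205.]
lid_edge 0.6 [189. 151.] [571. 250.]
cap_center 0.92 [295. 348.] [ 322. -209.]
cap_center 0.71 [239. 387.] [ 463. -312.]
cap_center 0.71 [290. 391.] [ 335. -319.]
spare_center 0.81 [236. 334.] [ 471. -176.]
spare_center 0.27 [168. 358.] [ 645. -239.]
pin_knob 0.51 [165. 359.] [ 644. -234.]
pin_knob 0.32 [135. 289.] [719. -61.]
stand 0.56 [171. 354.] [ 640. -233.]
sample_jar 0.84 [135. 288.] [735. -61.]
tape 0.7 [190. 403.] [ 590. -361.]
screwdriver 0.79 [129. 230.] [747.  89.]
spoon 0.59 [226. 114.] [495. 381.]
alcohol 0.98 [217. 444.] [ 520. -467.]
side [-63.70935839 580.24644061 870.04304428]
jig 0.68 [270. 234.] [541. 114.]
pocket 0.72 [166. 305.] [ 666. -264.]
pocket 0.66 [263. 230.] [542. 123.]
pocket 0.46 [274. 199.] [566. 192.]
base_hole 0.73 [252. 253.] [528.  64.]
lid_hinge 0.93 [273. 199.] [564. 193.]
lid_hinge 0.34 [224. 171.] [735. 143.]
lid_edge 0.95 [224. 170.] [625. 205.]
cap_center 0.87 [195. 372.] [ 464. -307.]
cap_center 0.69 [217. 411.] [ 343. -309.]
cap_center 0.62 [244. 398.] [ 312. -206.]
spare_center 0.78 [219. 338.] [ 470. -173.]
pin_knob 0.6 [167. 307.] [ 635. -236.]
pin_knob 0.45 [196. 235.] [684. -19.]
stand 0.63 [179. 307.] [ 647. -253.]
sample_jar 0.77 [197. 235.] [733. -60.]
sample_jar 0.19 [352. 145.] [506. 381.]
tape 0.85 [168. 344.] [ 605. -365.]
tape 0.74 [164. 394.] [ 514. -483.]
screwdriver 0.7 [220. 187.] [743.  94.]
spoon 0.95 [351. 146.] [503. 381.]
spoon 0.25 [265. 224.] [565. 123.]
spoon 0.21 [180. 305.] [ 644. -242.]
alcohol 0.7 [164. 391.] [ 518. -475.]
alcohol 0.66 [178. 307.] [ 649. -255.]
```

```bash
python3 - <<'E'
import cv2,numpy as np
a=cv2.imread("pics/top0.png");b=cv2.imread("pics/side0.png")
cv2.imwrite("pics/v2.png",cv2.resize(a[200:340,290:470],(771,600),interpolation=cv2.INTER_CUBIC))
E
```

```text
(no output)
```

View pics/top0.png

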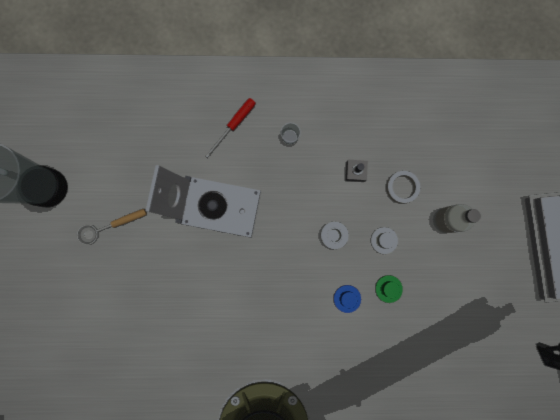

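View pics/side0.png

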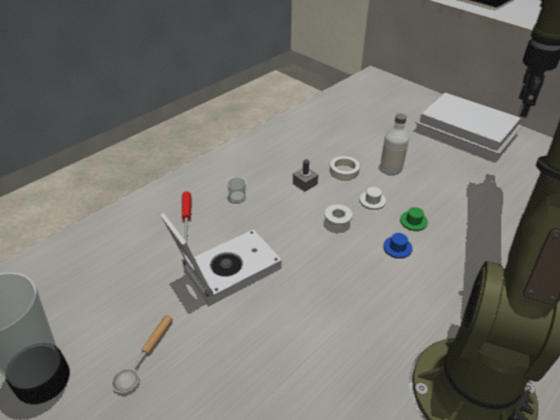

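View pics/v2.png

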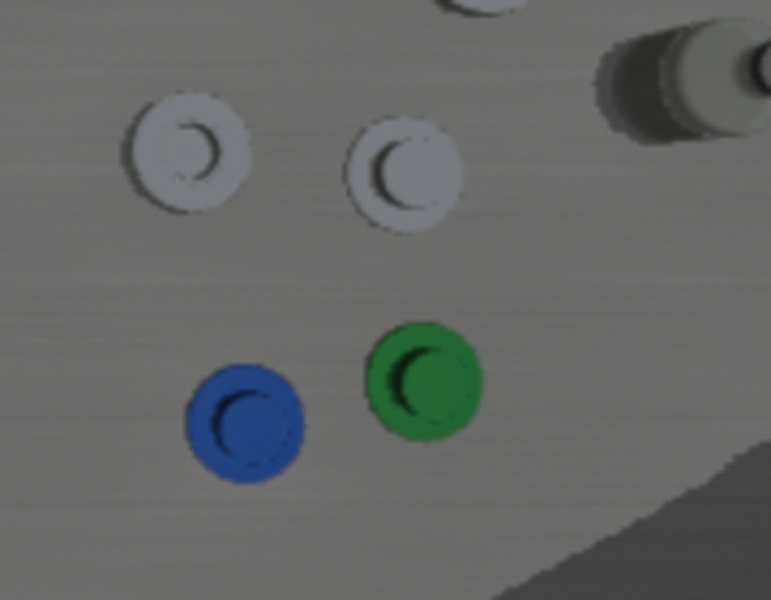

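The candidates for the cap in the top view are:
- White at (row 240, col 385): crown up, flange down.
- White at (236, 334): flange and hollow up, so this is the twin.
- Blue at (298, 347) and green at (289, 389): look-alikes to leave alone.

The crop confirms that the white one at (240, 385), about (463, -310), is the target. Its crown casts a shadow on the flange below it. The jig is yawed by about -0.15 rad, with the lid leaning back on its left (+y) side.

```bash
python3 - <<'E'
from h import *
bot.move_to([440,-310,190],down(0)); 
pos,rot=bot.read_ee_pos(),bot.read_tcp_rot()
p=bot.capture("wrist"); cv2.imwrite("pics/w1.png",p["pixels"])
print(pos,rot,np.array(p["mount"]).round(2).tolist(),p["camera_matrix"])
for d in bot.place_of(p,"cap_center"): print(d["conf"],np.round(d["at"]),wrist_at_z(p,d["at"],17,pos,rot).round(1))
m=bot.outline_of(p,"cap_center")
for d in m: print(d["conf"],d["bbox"])
for th,z in(("spare_center",17),("pin_knob",58),("stand",0)):
  for d in bot.place_of(p,th)[:2]: print(th,d["conf"],np.round(d["at"]),wrist_at_z(p,d["at"],z,pos,rot).round(1))
print(bot.read_time())
E
```

```text
[ 439.54433559 -311.44634969  190.27346035] [ 3.14065010e+00 -2.44150497e-03  2.75115489e-04] [[-0.0, -0.96, -0.26, 67.83], [1.0, -0.0, 0.0, -1.67], [-0.0, -0.26, 0.96, -132.39], [0.0, 0.0, 0.0, 1.0]] [[325.1922621    0.         279.22708249]
 [  0.         325.1922621  207.86639441]
 [  0.           0.           1.        ]]
0.86 [304. 192.] [ 312.2 -211.4   17. ]
0.82 [170. 268.] [ 460.9 -299.5   17. ]
0.74 [285. 286.] [ 338.2 -316.6   17. ]
0.93 [254.0, 251.0, 57.4, 58.8]
0.67 [236.9, 135.9, 76.5, 71.1]
0.58 [179.7, 270.8, 39.8, 53.3]
spare_center 0.72 [160. 141.] [ 473.2 -171.9   17. ]
3.0833
```

View pics/w1.png

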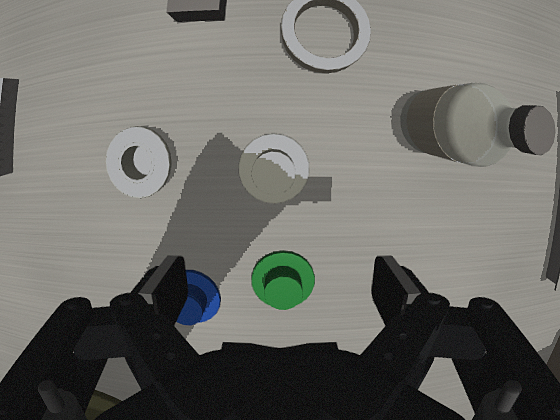

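The wrist view shows the target at about (row 170, col 273). The arm's shadow covers part of it, the spare is at (160, 140), and the green cap is in front of the target. I'll take one closer look, then grasp.

```bash
cat >> h.py <<'E'
def look(th,z,pick=0):
    pos,rot=bot.read_ee_pos(),bot.read_tcp_rot(); p=bot.capture("wrist"); out=[]
    for d in bot.place_of(p,th)[:3]: out.append((round(d["conf"],2),np.round(d["at"],1).tolist(),wrist_at_z(p,d["at"],z,pos,rot).round(1).tolist()))
    return p,pos,rot,out
E
python3 - <<'E'
from h import *
bot.move_to([455,-309,120],down(0))
p,pos,rot,o=look("cap_center",17); print(pos,o); cv2.imwrite("pics/w2.png",p["pixels"])
for d in bot.outline_of(p,"cap_center")[:2]:
    b=d["bbox"]; m=d["mask"]; cs,_=cv2.findContours(m.astype(np.uint8),0,2); c=max(cs,key=cv2.contourArea)
    (cx,cy),r=cv2.minEnclosingCircle(c); el=cv2.fitEllipse(c)
    print(d["conf"],b,(cx,cy),r,el,wrist_at_z(p,(el[0][1],el[0][0]),6,pos,rot),wrist_at_z(p,(cy,cx),6,pos,rot))
E
```

```text
[ 454.34479013 -308.67750401  119.49870432] [(0.86, [204.8, 271.1], [460.0, -300.9, 17.0]), (0.8, [337.7, 289.5], [336.8, -316.2, 17.0]), (0.61, [352.2, 175.4], [312.9, -206.7, 17.0])]
0.9 [249.6, 295.2, 74.0, 51.6] (285.9366149902344, 328.68310546875) 38.30750274658203 ((286.178955078125, 323.4278564453125), (53.07395553588867, 78.6011962890625), 88.84187316894531) [ 345.12774047 -313.28308922    6.        ] [ 339.01732171 -313.1212268     6.        ]
0.86 [176.4, 315.1, 36.1, 39.3] (195.0, 333.0) 23.345335006713867 ((194.13992309570312, 334.2169189453125), (22.35903549194336, 46.96924591064453), 134.0167694091797) [ 328.91158734 -225.3961093     6.        ] [ 330.5009358  -226.46688694    6.        ]
```

View pics/w2.png

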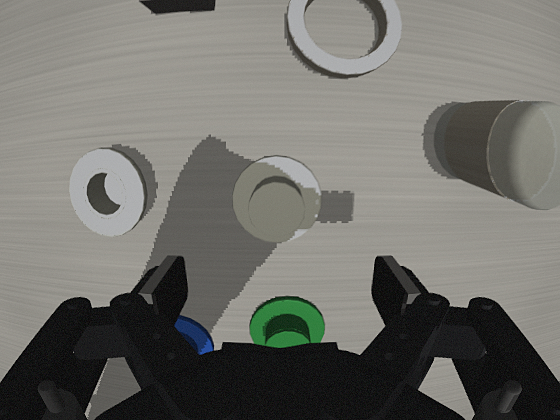

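The target's flange spans columns 233–320 and rows 155–243. Its crown top is a circle centred near (row 207, col 276). I'll compute both centres and grasp.

```bash
python3 - <<'E'
from h import *
pos,rot=bot.read_ee_pos(),bot.read_tcp_rot(); p=bot.capture("wrist")
a=wrist_at_z(p,(199,277),5,pos,rot); b=wrist_at_z(p,(207,276),34,pos,rot); print(a,b)
g=cv2.cvtColor(p["pixels"],cv2.COLOR_BGR2GRAY)
for z in (5,8):  # diameters check
    print(z,np.linalg.norm(wrist_at_z(p,(199,233),z,pos,rot)-wrist_at_z(p,(199,320),z,pos,rot)))
c=(a+b)/2
if np.linalg.norm((a-b)[:2])<8:
    bot.command_gripper(0.85)
    bot.move_to([c[0],c[1],60],down(0)); print(bot.servo_line([c[0],c[1],22],v=60,max_force=8))
    bot.command_gripper(0.3,effort=30); print(bot.read_width(),bot.read_grasp_force(),bot.read_ee_pos(),bot.read_time())
E
```

```text
[ 462.96706043 -307.0466031     5.        ] [ 464.19663269 -306.45329426   34.        ]
5 69.19463290789895
8 68.36402216271694
False
0.4521827343322319 30.370552148669958 [ 464.00565908 -307.06711737   22.60870324] 5.5
```

```bash
python3 - <<'E'
from h import *
e=bot.read_ee_pos(); bot.servo_line([e[0],e[1],130],v=200)
bot.move_to([455,105,170],down(0))
p,pos,rot,o=look("pocket",30); print(pos,o); cv2.imwrite("pics/w3.png",p["pixels"])
for th,z in(("base_hole",30),("lid_hinge",34),("jig",0),("lid_edge",200)):
    for d in bot.place_of(p,th)[:2]: print(th,round(d["conf"],2),np.round(d["at"],1),wrist_at_z(p,d["at"],z,pos,rot).round(1))
np.savez("w3.npz",pos=pos,rot=rot,mount=p["mount"],camera_matrix=p["camera_matrix"])
print(bot.read_width(),bot.read_grasp_force(),bot.read_time())
E
```

```text
[455.35543749 103.6419267  169.72416984] [(0.79, [91.3, 246.4], [548.3, 132.0, 30.0])]
base_hole 0.86 [106.4 335.5] [536.   58.1  30. ]
base_hole 0.68 [ 92.3 247.8] [547.5 130.8  30. ]
lid_hinge 0.91 [ 81.9 163.5] [560.2 202.6  34. ]
jig 0.89 [ 96.6 263.6] [545.8 119.1   0. ]
jig 0.28 [ 50. 555.] [ 638.5 -230.9    0. ]
0.45185896410963666 30.181905459612608 8.025
```

View pics/w3.png

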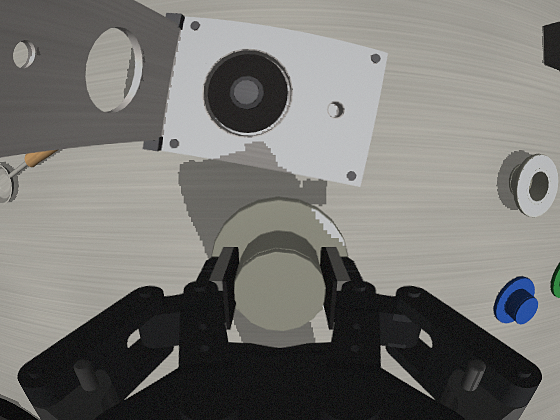

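The picture shows the pocket at about (row 92, col 248), the base hole at (110, 335), and screws near the base corners. The cap sits upright in the jaws. I'll fit the pocket rim and hole numerically.

```bash
python3 - <<'E'
from h import *
im=cv2.imread("pics/w3.png"); g=cv2.cvtColor(im,cv2.COLOR_BGR2GRAY); w=np.load("w3.npz")
f=lambda r,c,z:wrist_at_z(w,(r,c),z,w["pos"],w["rot"]).round(1)
m=(g<90).astype(np.uint8); m2=np.zeros_like(m); m2[45:140,195:300]=m[45:140,195:300]
cs,_=cv2.findContours(m2,0,2)
for c in sorted(cs,key=cv2.contourArea)[-1:]:
    (x,y),ax,an=cv2.fitEllipse(cv2.convexHull(c)); print("dark",x,y,ax,an,cv2.boundingRect(c))
    pts=np.array([f(v[0][1],v[0][0],28)[:2] for v in cv2.convexHull(c)],np.float32); print(cv2.minEnclosingCircle(pts),cv2.fitEllipse(pts))
s=np.array([f(*q,30) for q in((26,195),(58,375),(176,351),(143,174))]); print(s, s.mean(0))
for a in ((0,1),(3,2)): d=s[a[0]]-s[a[1]]; print(np.linalg.norm(d),np.arctan2(-d[0],d[1]))
for a in ((0,3),(1,2)): d=s[a[0]]-s[a[1]]; print(np.linalg.norm(d),np.arctan2(d[1],d[0]))
cv2.imwrite("pics/v4.png",cv2.resize(im[0:200,150:400],(750,600),interpolation=cv2.INTER_CUBIC))
E
```

```text
dark 246.2663116455078 91.87079620361328 (83.36531066894531, 88.53010559082031) 44.89144515991211 (204, 49, 87, 88)
((547.8659057617188, 131.84849548339844), 37.33988952636719) ((548.456787109375, 132.7471923828125), (71.4056167602539, 74.55187225341797), 56.9734992980957)
[[608.6 176.1  30. ]
 [579.9  23.7  30. ]
 [476.8  43.2  30. ]
 [506.8 195.7  30. ]] [543.025 109.675  30.   ]
155.0788509113993 -0.18614018591630302
155.42281042369552 -0.19424099618140395
103.6696676950399 -0.1902068830769943
104.92787999383192 -0.18692865238504067
```

View pics/v4.png

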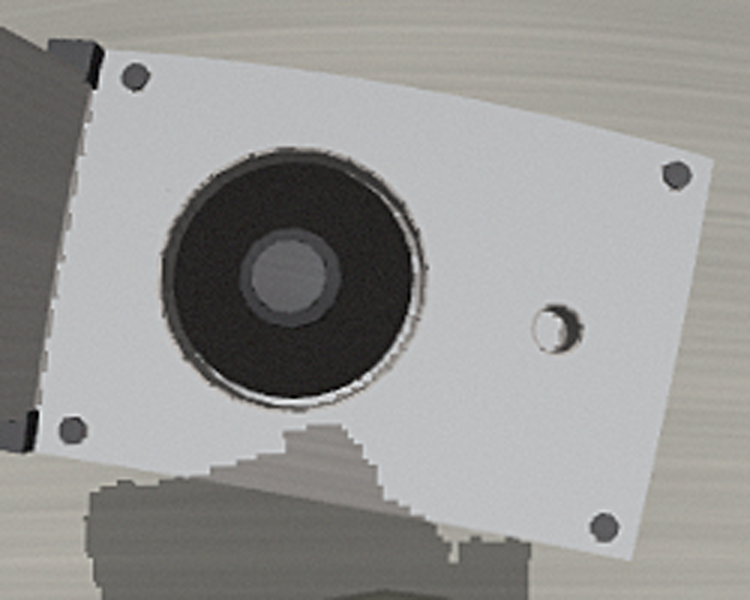

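```bash
python3 - <<'E'
from h import *
w=np.load("w3.npz"); f=lambda r,c,z:wrist_at_z(w,(r,c),z,w["pos"],w["rot"]).round(1)
P=f(93,248.3,30);H=f(109.7,336,30); print("pocket",P,"hole",H,"hand",f(290,280,w["pos"][2]+12)-w["pos"])
yw=-0.19
bot.move_to([P[0],P[1],110],down(yw))
print(bot.servo_line([P[0],P[1],66],v=80,max_force=8))
hit=bot.servo_line([P[0],P[1],47],v=30,max_force=5); print(hit,bot.read_ee_pos(),bot.read_ft_force(),bot.read_time())
E
```

```text
pocket [546.9 130.4  30. ] hole [533.2  57.6  30. ] hand [-1.15543749  1.2580733  11.97583016]
False
True [548.24101183 130.22670221  51.68544409] [ 1.07177144 -1.2430069   3.01447603] 9.7583
```

```bash
python3 - <<'E'
from h import *
P=np.array([546.9,130.4])
print(bot.read_ft_force(),bot.read_ft_torque())
for d in [(1.5,-1.5),(1.5,0),(0,-1.5),(0,1.5),(-1.5,0),(3,-1),(-1.5,-1.5),(1.5,1.5),(-1.5,1.5)]:
    q=P+d
    bot.servo_line([*q,52.5],v=40); f0=bot.read_ft_force()
    h=bot.servo_line([*q,47],v=30,max_force=6); e=bot.read_ee_pos(); print(d,h,e.round(1),f0.round(1),bot.read_ft_force().round(1))
    if e[2]<49.3: break
print(bot.read_time(),bot.read_width())
p=bot.capture("wrist"); cv2.imwrite("pics/w5.png",p["pixels"])
E
```

```text
[ 1.07177144 -1.2430069   3.01447603] [ 0.04569133 -0.03243748 -0.00142456]
(1.5, -1.5) True [549.6 129.   50. ] [ 0.7 -0.1  0.4] [ 0.3 -0.6  5.2]
(1.5, 0) True [549.6 130.3  50. ] [ 2.4 -0.6  1. ] [-0.7 -1.9  5.9]
(0, -1.5) True [549.1 129.5  50.4] [ 3.9 -0.5  0.3] [ 1.1 -0.2  1.8]
(0, 1.5) True [549.2 130.4  50.3] [ 6.9 -1.8 -1.7] [ 0.5 -0.6  2.3]
(-1.5, 0) True [548.5 130.2  50.9] [ 6.   0.6 -1.3] [ 1.7 -0.6  2.6]
(3, -1) False [549.4 129.5  47.1] [-0.2  0.7 -0.6] [-2.7 -0.6  5.6]
12.6833 0.44649441271780865
```

View pics/w5.png

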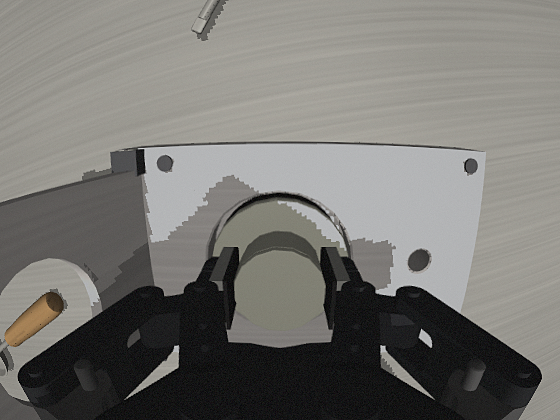

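The cap has dropped into the pocket (TCP z 47.1), and the base hole shows at (row 260, col 419). I'll release, back off, check, then swing the lid.

```bash
python3 - <<'E'
from h import *
e=bot.read_ee_pos(); bot.command_gripper(0.75); 
p,pos,rot,o=look("base_hole",30); print(pos,o,wrist_at_z(p,(260,419),30,pos,rot))
bot.servo_line([e[0],e[1],120],v=150)
bot.move_to([465,110,190],down(-0.19)); bot.sleep(0.2)
p,pos,rot,o=look("cap_center",43); print(pos,o); cv2.imwrite("pics/w6.png",p["pixels"])
np.savez("w6.npz",pos=pos,rot=rot,mount=p["mount"],camera_matrix=p["camera_matrix"])
for th,z in(("base_hole",30),("lid_hinge",34),("pocket",30)):
    for d in bot.place_of(p,th)[:2]: print(th,round(d["conf"],2),np.round(d["at"],1),wrist_at_z(p,d["at"],z,pos,rot).round(1))
c=p["pixels"][0:200,150:400]; cv2.imwrite("pics/v6.png",cv2.resize(c,(750,600),interpolation=cv2.INTER_CUBIC))
print(bot.read_time())
E
```

```text
[549.75032166 129.26981341  46.70731082] [(0.65, [262.0, 419.0], [532.9, 58.0, 30.0])] [534.07115526  57.96245946  30.        ]
[464.92208936 110.05505427 188.6789304 ] [(0.98, [260.6, 537.2], [331.2, -183.1, 43.0]), (0.9, [112.1, 236.2], [545.9, 133.4, 43.0])]
base_hole 0.91 [107.1 324.6] [536.2  57.1  30. ]
lid_hinge 0.91 [113.2 160.9] [561.9 202.7  34. ]
14.8
```

View pics/v6.png

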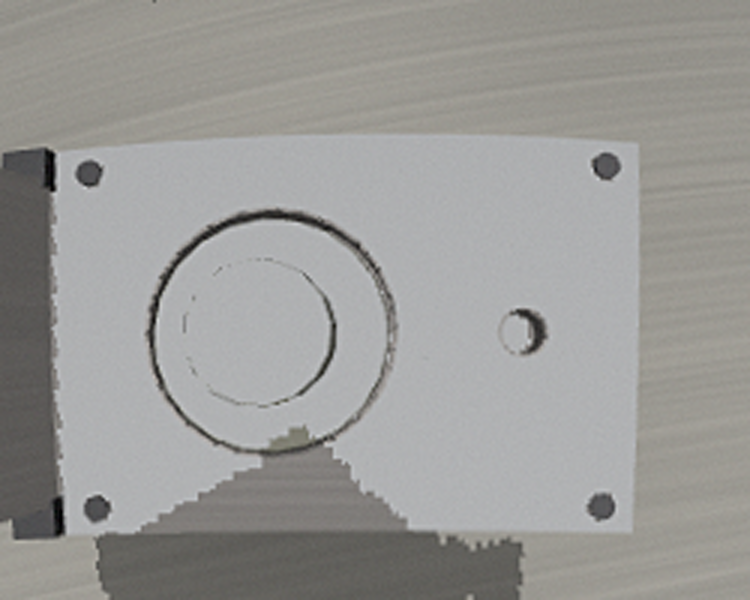

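The cap is seated flush and level in the pocket, and the base hole is at about (row 111, col 324). Next I'll swing the lid.

```bash
python3 - <<'E'
from h import *
w=np.load("w6.npz"); print(wrist_at_z(w,(110.7,324.3),30,w["pos"],w["rot"]))
yw=-0.19; d=np.array([0.189,0.982]); Hh=np.array([562.2,199.4])
q=lambda s,z:[*(Hh+s*d),z]
e=bot.read_ee_pos(); bot.servo_line([e[0],e[1],310],v=300)
bot.command_gripper(0.0)
bot.move_to(q(125,310),down(yw)); print(bot.servo_line(q(125,170),v=200,max_force=10))
for s in (40,0,-30,-60):
    print(s,bot.servo_line(q(s,170),v=120,max_force=25),bot.read_ee_pos().round(0),bot.read_ft_force().round(1))
bot.sleep(0.8)
p=bot.capture("side"); cv2.imwrite("pics/s7.png",p["pixels"]); print(bot.read_time())
for n in("lid_edge","lid"):
    for x in bot.place_of(p,"lid_edge")[:2]: print(x)
E
```

```text
[533.07751485  57.97650818  30.        ]
False
40 False [570. 240. 173.] [-2.2  1.4  9.2]
0 False [563. 199. 173.] [-0.9 -1.   7.1]
-30 False [557. 169. 170.] [ 0.2 -0.3 -0.1]
-60 False [551. 141. 170.] [-0.8  0.6 -0.4]
20.7833
{'at': [222.8, 253.5], 'conf': 0.64}
{'at': [251.4, 255.2], 'conf': 0.6}
{'at': [222.8, 253.5], 'conf': 0.64}
{'at': [251.4, 255.2], 'conf': 0.6}
```

View pics/s7.png

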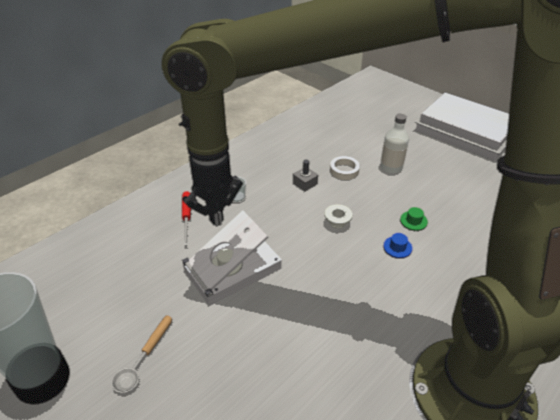

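The lid is past upright and falling slowly. I'll move on to the pin and check the lid from there.

```bash
python3 - <<'E'
from h import *
e=bot.read_ee_pos(); bot.servo_line([e[0],e[1],210],v=250)
bot.command_gripper(0.7)
bot.move_to([600,-232,160],down(0))
p,pos,rot,o=look("pin_knob",58); print(pos,o); cv2.imwrite("pics/w8.png",p["pixels"])
for x in bot.place_of(p,"stand")[:2]: print("stand",x,wrist_at_z(p,x["at"],0,pos,rot))
for x in bot.outline_of(p,"pin")[:1]: print("pin",x["conf"],x["bbox"])
t=bot.capture("side"); print(bot.read_time())
for x in bot.place_of(t,"lid_edge")[:2]: print(x,at_z(t,x["at"],40))
c1=cv2.resize(p["pixels"][60:330,120:440],(474,400)); c2=cv2.resize(t["pixels"][180:310,160:300],(320,297))
v=np.zeros((400,800,3),np.uint8); v[:,:474]=c1; v[:297,474:794]=c2; cv2.imwrite("pics/v8.png",v)
np.savez("w8.npz",pos=pos,rot=rot,mount=p["mount"],camera_matrix=p["camera_matrix"])
E
```

```text
[ 600.64849012 -229.6657098   160.49067525] [(0.63, [167.1, 286.8], [635.0, -233.5, 58.0])]
stand {'at': [153.6, 283.3], 'conf': 0.64} [ 639.04225942 -231.61024512    0.        ]
pin 0.94 [267.3, 142.9, 35.3, 36.5]
23.4583
{'at': [240.6, 262.7], 'conf': 0.83} [532.54269435  29.16391974  40.        ]
```

View pics/v8.png

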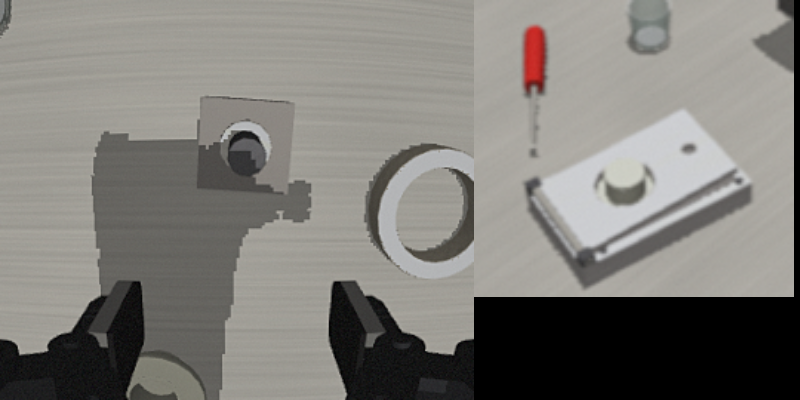

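The side crop shows the lid resting ajar on the cap with the crown through the window. The wrist crop shows the knob top at about (row 163, col 287) and the collar at (157, 286).

```bash
python3 - <<'E'
from h import *
w=np.load("w8.npz"); f=lambda r,c,z:wrist_at_z(w,(r,c),z,w["pos"],w["rot"])
a=f(157.2,286,37); b=f(163.3,286.8,78); print(a,b)
c=(a+b)/2; c[0]+=0.8
bot.move_to([c[0],c[1],100],down(0)); print(bot.servo_line([c[0],c[1],53],v=80,max_force=8),bot.read_ee_pos())
bot.command_gripper(0.05,effort=70); print(bot.read_width(),bot.read_grasp_force(),bot.read_ee_pos(),bot.read_ft_force(),bot.read_time())
if bot.read_width()>0.12:
    e=bot.read_ee_pos(); bot.servo_line([e[0],e[1],130],v=150); print(bot.read_width())
    bot.move_to([450,57,170],down(0)); 
    p,pos,rot,o=look("base_hole",46); print(pos,o); cv2.imwrite("pics/w9.png",p["pixels"])
    np.savez("w9.npz",pos=pos,rot=rot,mount=p["mount"],camera_matrix=p["camera_matrix"])
    cv2.imwrite("pics/v9.png",cv2.resize(p["pixels"][40:340,150:440],(580,600))); print(bot.read_time())
E
```

```text
[ 639.88988903 -233.28644419   37.        ] [ 640.36295469 -232.98232285   78.        ]
False [ 641.10658804 -233.05452428   53.07264916]
0.18885586365176324 68.21898579597473 [ 641.37281422 -233.17781196   53.6750026 ] [-0.03871031 -0.31326862  3.09492789] 25.1
0.19223506727573936
[451.00589089  56.06804117 170.53791361] [(0.73, [103.4, 277.4], [532.8, 58.9, 46.0]), (0.31, [242.8, 278.6], [417.9, 58.3, 46.0])]
27.1833
```

View pics/v9.png

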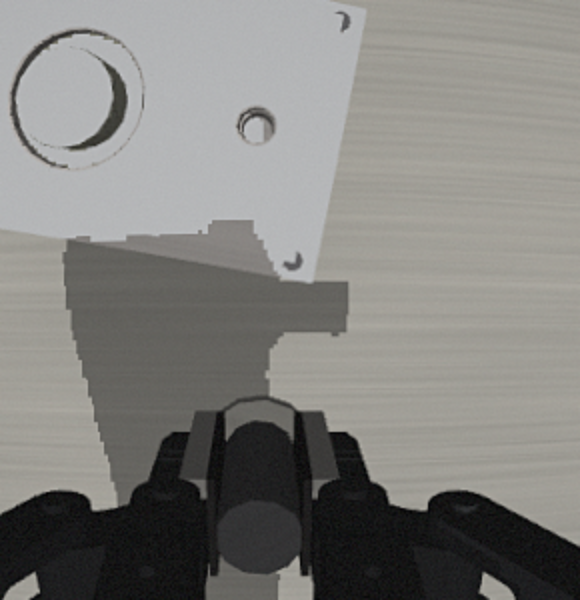

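The pin is upright in the jaws, and the lid hole is at image (row 103, col 278). I'll insert it, with a force-guarded search.

```bash
python3 - <<'E'
from h import *
w=np.load("w9.npz"); V=wrist_at_z(w,(103,278),48,w["pos"],w["rot"]); print("hole vis",V)
C=np.array([V[0]+1.7,V[1]-0.3]); C=(C+np.array([535,57.3]))/2; print(C)
bot.move_to([*C,115],down(0)); bot.servo_line([*C,102],v=80)
offs=[(0,0)]+[(r*np.cos(a),r*np.sin(a)) for r in(1.5,3) for a in np.arange(0,6.2,np.pi/3)]
z=102;k=0
while z>72 and k<13:
    q=C+offs[k]; bot.servo_line([*q,min(z+1,102)],v=30); bot.sleep(0.1)
    h=bot.servo_line([*q,71],v=40,max_force=6); e=bot.read_ee_pos(); z=e[2]; k+=1
    print(np.round(q,1),h,e.round(1),bot.read_ft_force().round(1),bot.read_time())
    if bot.read_time()>42: break
E
```

```text
hole vis [533.04289071  58.46485421  48.        ]
[534.87144536  57.7324271 ]
[534.9  57.7] False [535.   57.9  71.2] [ 0.1  0.1 -1. ] 29.3667
```

```bash
python3 - <<'E'
from h import *
C=[535.0,57.7]
for z in (64,60,57.5,55,52.5,50):
    h=bot.servo_line([*C,z],v=25,max_force=35); bot.sleep(0.15); e=bot.read_ee_pos(); F=bot.read_ft_force()
    print(z,h,e.round(1),F.round(1),round(bot.read_width(),3))
    if F[2]>22: break
print(bot.read_grasp_force(),bot.read_time())
t=bot.capture("side"); print(at_z(t,bot.place_of(t,"lid_edge")[0]["at"],34)); cv2.imwrite("pics/v10.png",cv2.resize(t["pixels"][170:310,160:310],(640,600),interpolation=cv2.INTER_CUBIC))
E
```

```text
64 False [534.9  57.7  64. ] [ 0.3 -0.6 -0.7] 0.192
60 False [535.1  57.7  60. ] [ 0.7 -0.2  0.3] 0.188
57.5 False [535.2  57.7  57.7] [-0.4 -1.2  4.2] 0.193
55 False [535.3  57.7  57.4] [-7.9 -3.1 21.6] 0.187
52.5 False [535.5  57.8  57.1] [-14.4  -5.5  41.2] 0.189
73.70075941085815 31.6083
[530.15916251  20.86983347  34.        ]
```

View pics/v10.png

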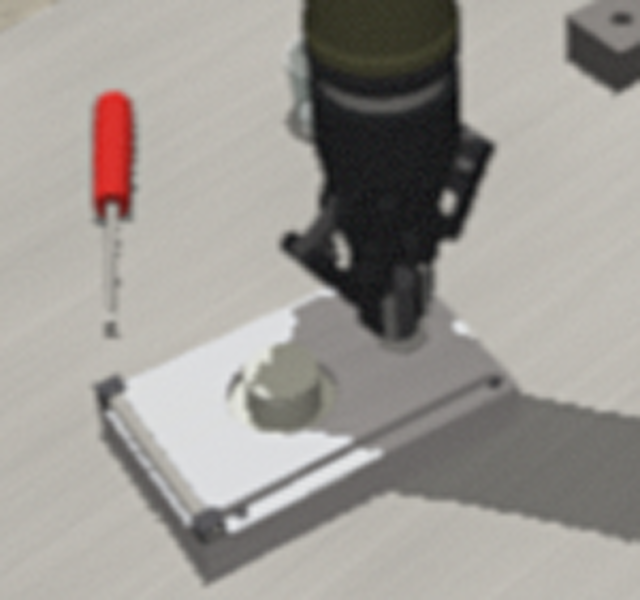

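The side view shows the lid lying level, the crown through the window and the pin collar on the lid. The stiff stop at TCP 57.4 matches the predicted fully shut height. I'll ease the push to about 20–25 N and hand in.

```bash
python3 - <<'E'
from h import *
bot.servo_line([535.2,57.7,54.8],v=20); bot.sleep(0.4)
print(bot.read_ee_pos(),bot.read_ft_force(),bot.read_grasp_force(),bot.read_time())
print(bot.job_done())
E
```

```text
[535.4496652   57.76888316  57.38048886] [-7.15640198 -2.57638942 25.22575836] 70.89678168296814 32.375
the job is handed in; nothing more can be done
None
```

I handed the job in at 32 s of the 64 s allowed, with the cap in the pocket, the lid shut and the gripped pin through the lid, pressed down with about 25 N; no verdict was returned.

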